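Pack the six-sided pocket speaker in its hinged case

ROBOT

A 7-joint arm with a two-finger parallel gripper is mounted at the origin on the work surface. World frame = base frame: x ahead of the robot, y to its left, z up, the work surface at z = 0. Lengths are in m, angles in rad, forces in N, time in s.
With the tool pointing down it reaches from about 0.35 to 0.9 m from the base axis. Payload 8.1 kg.
Tool frame: the origin (TCP) lies at the very end of the fingers, on their centre line; the grasp point (between the pads) lies 19 mm behind it; z points along the fingers, y is the line along which they close (so a half turn about z gives the same grasp; the last joint's range is limited). The gripper opens to 92 mm and grips with 3 to 60 N. Pads are 19 mm wide; open, the fingers measure 130 mm over their backs; the gripper's body (75 mm by 190 mm) begins 47 mm behind the grasp point.
Start: joints at [1.084, 0.434, 0.025, 1.573, -0.012, 1.134, -0.075], TCP at [0.234, -0.58, 0.227] pointing down, gripper open.
Joint ranges: [-2.62, 2.62], [-0.44, 2.09], [-1.27, 1.32], [0.08, 2.57], [-1.32, 4.46], [0.12, 2], [-2.74, 2.74]. Speed limits (rad/s): [2.22, 2.22, 3.01, 3.01, 3.14, 3.14, 3.14].

INTERFACE

Orientations are given as a rotation vector (axis times angle).
In Python, from cell import arm gives the robot as it stands.
- The arm moves only by the shell command python3 -m pendant 'ROWS' [FORCE]. ROWS is a JSON object of lists of equal length, an entry for each row: "slide": the shift along the tool's x, y, z in units of 0.3 m (1.0 is 0.3 m), a list of three; "dr": the turn, a rotation vector about the tool's x, y, z in units of 0.12 rad (1.0 is 0.12 rad), a list of three; "claw": the opening, from 0 (shut) to 1 (fully open). In form: {"slide": [[tx, ty, tz], ...], "dr": [[ax, ay, az], ...], "claw": [claw, ...]}. A call has 1 to 10 rows; each row shifts and turns the commanded pose from where the row before left it, along the tool's axes as they then stand; what a row does not reach is not made up. A row lasts 1/10 s, in which the tool goes at most 50 mm and 8.59 degrees, less where a joint would pass 70% of its speed; a pose out of reach is approached as far as the arm can. A call with a number of a shift or a turn outside -1 to 1 is refused whole. A call with a gripper value outside its range is refused whole. The fingers move at their own pace and stop on an object; FORCE is the grip in N (left out, the last holds). Time passes only in rows, so rows that do not move let the fingers close. It gives the time, the measured TCP pose, the force, the opening and the grip force at its end, in the units of the state.
- arm.observe(): the state, without advancing time (a new reading comes with each control period).
- arm.get_image(name): name is "scene" or "side" or "wrist"; returns the picture (480x640x3 uint8, red, green, blue); there is no depth.
- arm.calibration(name): a dict with "K" (3x3 intrinsics, pixels), "xyz" and "orientation" of the camera in the world. Camera axes: x right, y up, looking along -z (the intrinsics and any distortion apply to the point x, -y, -z); pixel columns grow to the right and rows downward; lengths in m; the calibration is good to about 2 mm. A picture is of the moment at which its call begins: read the wrist's pose just before it. calibration takes no time and is no camera call; for the wrist camera it gives the pose at the moment of the call.
- arm.sign_off(): hands the job in; it is judged then, once.
The state is a dict: "clock": time; "joints": joint angles; "dq": joint speeds; "joint_efforts": joint torques, N m; "position": TCP position; "ee_rot": TCP orientation; "force": force on the tool from outside, world axes, zero at the start; "ft_torque": the same for the moment, N m; "width": opening from 0.0 (shut) to 1.0 (fully open); "gripper_force": force on a finger pad.
Only numpy, scipy, OpenCV 4.12 (cv2) and the standard library are available. Lean on these libraries where they do the work, as an engineer would, in place of code of your own. Each camera call takes 0.05 s, during which the arm holds its last target. There are 200 camera calls.

TASK

On the electronics bench, open the lid of the grey hinged case until it stays open by itself. Set the long six-sided wooden speaker down gently inside, right way up, and let go of it; do not drop it in. Then close the lid fully over it.

Things in the scene. Friction and masses are not known exactly. Their poses are not given: they have to be found in the camera images.
- case: Grey plastic hinged case, fixed on the bench, 120 (x) x 150 (y) mm, 50 mm high shut. Lower tray 34 mm high, walls and floor 4 mm (inside 112 x 142), black lining; 42 mm free height inside when shut. Origin: centre of its underside. x points from the tab side (facing the robot) to the hinge side, z up. Hinge line parallel to y at x = +60, z = 34 mm; lid a shell 16 mm deep.
- case_lid (a joint): Angle of the lid: 0 = shut (as at the start), grows as it swings up and away from the robot to a stop at 2.0 rad. The lid weighs 120 g, turns freely, softly damped: let go below about 1.4 rad it sinks shut by itself in about two seconds; let go beyond 1.8 rad it leans back on its stop and stays open.
- case_lid_tab (a point): Grip point of the flat black pull tab at the middle of the lid's front edge. Tab 36 mm wide (along case y), 8 thick, juts 30 out of the lid's front. Point: 20 mm out, mid-thickness, 140 from the hinge line, 39 above the bench when shut. Pinched by its two sides it can turn between the fingers. Fingertips over 16 mm past this point would hit the lid's front as it stands upright.
- speaker_six: Speaker to pack: long six-sided wooden block pointed at both ends, 80 mm long (x), 40 across its two parallel flats (y; flats 40 long), 24 high, with a round collar 34 across and 10 high round a black cone on top; about 90 g. Origin: centre of its underside, z up; stands upright. A square (50 mm) and a round (54 mm) one of the same wood and height stand near it: not these.
There are look-alikes about, which are no part of the job. What is shaped like the case but turquoise is not meant.

How it is judged:
By the outcome, as a careful person would: the job done as asked, in the order asked, and still so for the second after the job is handed in, with the robot touching nothing.
It also fails if it takes over 72 s, if anything falls off the work surface, if the arm or the gripper's body presses on something with over 40 N, if the wrist force passes 120 N, or if a joint passes its speed limit or range.

## Working session

There is one attempt and no reset: what is moved stays moved. The work goes in short steps, Python scripts to look and compute and a shell command to move; the robot and the scene stay as the last step left them, time stands still between calls to the robot, and variables do not carry over. Pictures are saved under pics/ and viewed, at most 10 in all, crops included, and the job is handed in when it is done.

```bash
mkdir -p pics
python3 - <<'E'
from cell import arm
import cv2,numpy as np
s=arm.observe();print(s)
for n in("scene","side"):
    cv2.imwrite(f"pics/{n}0.png",arm.get_image(n)[:,:,::-1]);c=arm.calibration(n);print(n,c)
print(arm.calibration("wrist"))
E
```

```text
{'clock': 0.0, 'joints': array([ 1.08440173,  0.4352113 ,  0.02495795,  1.5740661 , -0.01161346,
        1.13398453, -0.07512317]), 'dq': array([-8.30781805e-04,  1.38069189e-03, -3.20726257e-04,  3.95253475e-05,
        8.42137464e-04,  2.54892709e-04,  1.11738358e-03]), 'joint_efforts': array([-6.45871478e-04, -6.67850733e+01,  9.84454639e-01, -3.14464331e+01,
       -6.06876751e-02,  4.26101417e-02,  1.66374571e-04]), 'position': array([ 0.23380289, -0.57909196,  0.22596403]), 'ee_rot': array([-3.08250961e+00, -5.98759220e-01,  6.40375779e-04]), 'force': array([-0.24086415,  0.0053818 , -0.50918853]), 'ft_torque': array([-0.01133326,  0.02307944, -0.03678992]), 'gripper_force': 0.0, 'width': 0.9972957444052396}
scene {'K': array([[554.63500078,   0.        , 316.55735154],
       [  0.        , 554.63500078, 243.40447947],
       [  0.        ,   0.        ,   1.        ]]), 'xyz': array([1.49744019, 0.01212542, 0.85327784]), 'orientation': array([0.7363718 , 0.71805816, 1.47369852])}
side {'K': array([[584.9453511 ,   0.        , 317.92393734],
       [  0.        , 584.9453511 , 231.17938934],
       [  0.        ,   0.        ,   1.        ]]), 'xyz': array([-0.254308  ,  0.70172603,  0.81203252]), 'orientation': array([ 0.4712108 , -1.07001184, -2.14898497])}
{'K': array([[375.53497388,   0.        , 318.54833353],
       [  0.        , 375.53497388, 233.63162653],
       [  0.        ,   0.        ,   1.        ]]), 'xyz': array([ 0.30094558, -0.55089913,  0.38478665]), 'orientation': array([-0.23991923,  0.16372098, -1.1803793 ])}
```

View pics/scene0.png

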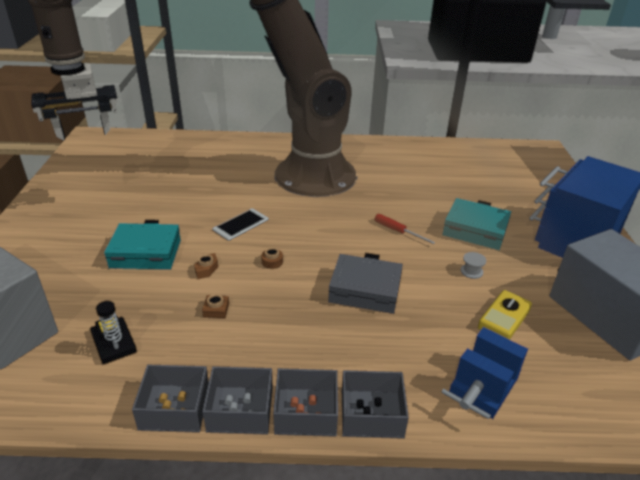

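View pics/side0.png

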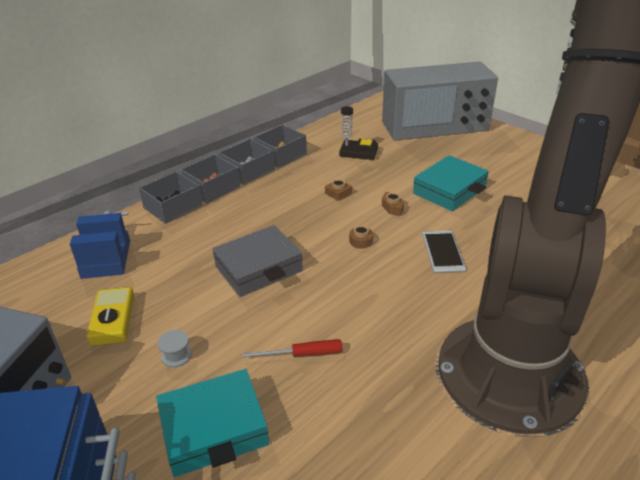

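The scene view shows the grey case at (367,283) with its black tab at (372,257), facing the robot. The three wooden speakers are at (206,264), (272,258) and (216,305), and the turquoise cases are decoys. The side view agrees: case at (258,258) with its tab at (275,272), speakers at (393,203), (360,236) and (338,188).

```bash
cat > h.py <<'E'
from cell import arm
import cv2,numpy as np
from scipy.spatial.transform import Rotation as R
def ray(c,uv):
    k=c["K"];d=np.array([(uv[0]-k[0,2])/k[0,0],-(uv[1]-k[1,2])/k[1,1],-1.])
    return np.array(c["xyz"]),R.from_rotvec(c["orientation"]).apply(d)
def plane(c,uv,z):
    o,d=ray(c,uv);return o+d*(z-o[2])/d[2]
def proj(c,p):
    q=R.from_rotvec(c["orientation"]).inv().apply(np.array(p)-c["xyz"]);k=c["K"]
    return np.array([k[0,2]+k[0,0]*q[0]/-q[2],k[1,2]+k[1,1]*q[1]/q[2]])
def state():
    s=arm.observe();r=R.from_rotvec(s["ee_rot"]);return s,np.array(s["position"]),r
def delta(p,rot=None):
    "shift in tool units, turn in tool units to reach p, rot"
    s,x,r=state();print("slide",np.round(r.inv().apply(np.array(p)-x)/.3,3))
    if rot is not None: print("dr",np.round((r.inv()*rot).as_rotvec()/.12,2))
def down(yaw): # tool z down, tool y at given world yaw
    y=np.array([np.cos(yaw),np.sin(yaw),0]);z=np.array([0,0,-1.]);x=np.cross(y,z)
    return R.from_matrix(np.c_[x,y,z])
E
python3 - <<'E'
from h import *
c=arm.calibration("scene");d=arm.calibration("side")
for n,a,b,z in [("six?",(206,264),(393,203),.017),("round?",(272,258),(360,236),.017),("sq?",(216,305),(338,188),.017),("tab",(372,257),(275,272),.039)]:
    print(n,plane(c,a,z).round(3),plane(d,b,z).round(3))
for n,im in(("scene",(150,290,190,330)),("side",(300,430,150,270))):
    g=arm.get_image(n)[:,:,::-1];a=im;cr=g[a[2]:a[3],a[0]:a[1]] if 0 else g[im[2]:im[3],im[0]:im[1]]
    cv2.imwrite(f"pics/c_{n}.png",cv2.resize(cr,(390,390),interpolation=2))
a=cv2.imread("pics/c_scene.png");b=cv2.imread("pics/c_side.png");cv2.imwrite("pics/c.png",np.hstack([a,b]))
s,x,r=state();m=r.as_matrix();print(m.round(2))
w=arm.calibration("wrist");print("cam in tool",r.inv().apply(w["xyz"]-x).round(3),(r.inv()*R.from_rotvec(w["orientation"])).as_matrix().round(2))
E
```

```text
six? [ 0.474 -0.252  0.017] [ 0.468 -0.247  0.017]
round? [ 0.444 -0.097  0.017] [ 0.437 -0.092  0.017]
sq? [ 0.614 -0.205  0.017] [ 0.612 -0.203  0.017]
tab [0.456 0.143 0.039] [0.461 0.139 0.039]
[[ 0.93  0.37 -0.  ]
 [ 0.37 -0.93  0.  ]
 [-0.   -0.   -1.  ]]
cam in tool [ 0.073 -0.001 -0.159] [[-0.    0.96  0.27]
 [ 1.    0.    0.  ]
 [-0.    0.27 -0.96]]
```

View pics/c.png

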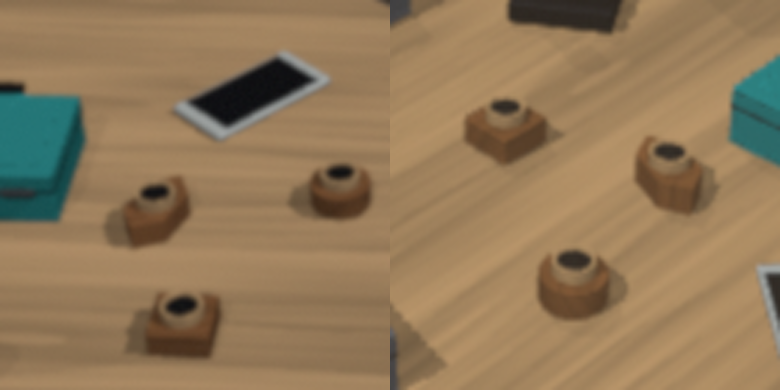

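```bash
python3 -m pendant '{"slide":[[0.114,-0.073,-0.023],[0.114,-0.073,-0.023],[0.114,-0.073,-0.023],[0.114,-0.073,-0.023],[0.114,-0.073,-0.023],[0.114,-0.073,-0.023],[0.114,-0.073,-0.023],[0.114,-0.073,-0.023],[0.114,-0.073,-0.023],[0.114,-0.073,-0.023]],"dr":[[0,0,0],[0,0,0],[0,0,0],[0,0,0],[0,0,0],[0,0,0],[0,0,0],[0,0,0],[0,0,0],[0,0,0]],"claw":[1,1,1,1,1,1,1,1,1,1]}'
python3 - <<'E'
from h import *
c=arm.calibration("wrist");s,x,r=state();cv2.imwrite("pics/w1.png",arm.get_image("wrist")[:,:,::-1])
print(s["clock"],x,s["dq"].round(3)); np.save("w1.npy",c,allow_pickle=True)
delta([.46,.14,.30],down(np.pi/2))
E
```

```text
clock: 1.2
position: [0.4698, -0.247, 0.2961]
ee_rot: [3.084, 0.599, 0.0]
force: [0.7, 0.0, -0.6]
width: 0.999
gripper_force: 0.0
1.2 [ 0.46977224 -0.24696329  0.29606488] [-0.586  0.042 -0.219 -0.223  0.06   0.186 -0.806]
slide [ 0.439 -1.188 -0.006]
dr [  0.05  -0.03 -22.91]
```

View pics/w1.png

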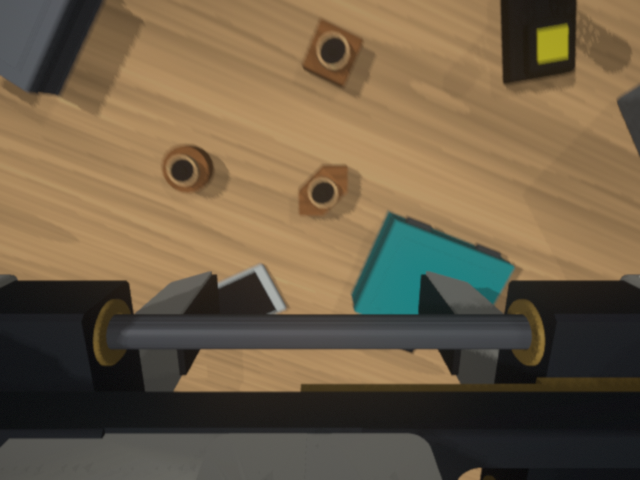

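The six-sided speaker is at (323,191), with points at about (347,167) and (300,213). The square one is at (333,52) and the round one at (187,168). Next I look at the case.

```bash
python3 -m pendant '{"slide":[[0.055,-0.145,0],[0.055,-0.145,0],[0.055,-0.145,0],[0.055,-0.145,0],[0.055,-0.145,0],[0.055,-0.145,0],[0.055,-0.145,0],[0.03,-0.1,0],[0,0,0],[0,0,0]],"dr":[[0,0,0],[0,0,0],[0,0,0],[0,0,0],[0,0,0],[0,0,0],[0,0,0],[0,0,1],[0,0,1],[0,0,1.0]],"claw":[1,1,1,1,1,1,1,1,0.8,0.8]}'
python3 -m pendant '{"slide":[[0,0,0],[0,0,0]],"dr":[[0,0,0],[0,0,0]],"claw":[0.8,0.8]}'
python3 - <<'E'
from h import *
c=arm.calibration("wrist");s,x,r=state();g=arm.get_image("wrist");cv2.imwrite("pics/w2.png",g[:,:,::-1])
print(s["clock"],x,s["joints"].round(2)); np.save("w2.npy",c,allow_pickle=True)
# speaker from w1
c1=np.load("w1.npy",allow_pickle=True).item();im=cv2.imread("pics/w1.png")
hsv=cv2.cvtColor(im,cv2.COLOR_BGR2HSV);print("wood",hsv[205,305],"table",hsv[250,320],"six",hsv[175,340])
print("square,round", hsv[80,345],hsv[185,172])
E
```

```text
clock: 2.25
position: [0.459, 0.1095, 0.2956]
ee_rot: [-3.141, -0.034, 0.0]
force: [0.2, -0.3, -0.0]
width: 0.873
gripper_force: 0.0
clock: 2.45
position: [0.4593, 0.1081, 0.2956]
ee_rot: [3.141, 0.042, -0.0]
force: [-0.5, -0.2, -0.1]
width: 0.804
gripper_force: 0.0
2.45 [0.45932154 0.10809887 0.29563757] [-0.01  0.16 -0.39  1.8   0.06  1.2  -1.96]
wood [ 14 156 126] table [ 17 112 182] six [ 14 153 122]
square,round [ 15 144 113] [ 14 155 117]
```

View pics/w2.png

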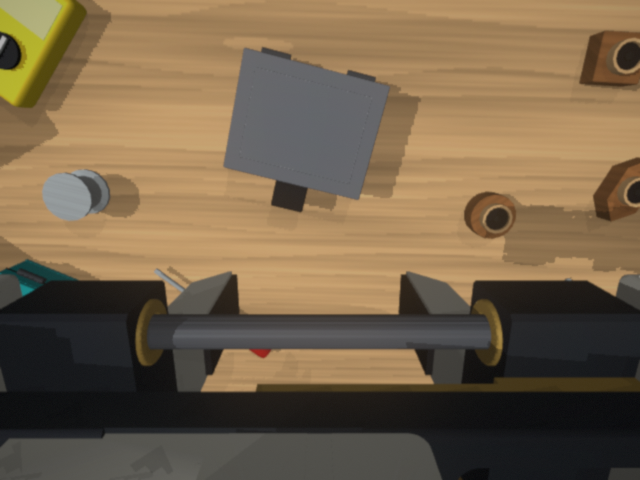

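The wrist view shows the case lid with corners at about (245,49), (389,85), (360,198) and (225,167). The tab is at (290,196), and the case is turned about −12°.

Run:
```python
from h import *
c=np.load("w2.npy",allow_pickle=True).item();im=cv2.imread("pics/w2.png");hsv=cv2.cvtColor(im,cv2.COLOR_BGR2HSV)
print(hsv[120,300],hsv[195,290])
m=(cv2.inRange(hsv,(95,10,70),(135,90,150)));m[260:]=0;m[:,:200]=0;m[:,440:]=0
m=cv2.morphologyEx(m,cv2.MORPH_OPEN,np.ones((5,5)))
k=max(cv2.findContours(m,0,2)[0],key=cv2.contourArea);q=cv2.boxPoints(cv2.minAreaRect(k))
ap=cv2.approxPolyDP(cv2.convexHull(k),8,True)[:,0];print("px",ap.tolist())
P=np.array([plane(c,u,.05)[:2] for u in ap]);print(P.round(4))
if len(P)==4: print("sides",np.linalg.norm(P-np.roll(P,-1,0),axis=1).round(4),"angles",[round(float(np.degrees(np.arctan2(*(d[::-1])))),1) for d in np.roll(P,-1,0)-P],"centre",P.mean(0))
t=cv2.inRange(hsv,(0,0,0),(180,255,60));t[:170]=0;t[225:]=0;t[:,:260]=0;t[:,330:]=0
k=max(cv2.findContours(t,0,2)[0],key=cv2.contourArea);rt=cv2.boxPoints(cv2.minAreaRect(k));print(rt.tolist())
T=np.array([plane(c,u,.043)[:2] for u in rt]);print("tab",T.round(4),"sides",np.linalg.norm(T-np.roll(T,-1,0),axis=1).round(4))
# speaker
for n,roi in(("w1",(255,150,400,240)),("w2",(570,145,640,225))):
    c1=np.load(n+".npy",allow_pickle=True).item();h=cv2.cvtColor(cv2.imread(f"pics/{n}.png"),cv2.COLOR_BGR2HSV)
    m=cv2.inRange(h,(10,125,60),(18,255,148));mm=np.zeros_like(m);x0,y0,x1,y1=roi;mm[y0:y1,x0:x1]=m[y0:y1,x0:x1]
    k=max(cv2.findContours(cv2.morphologyEx(mm,3,np.ones((5,5))),0,2)[0],key=cv2.contourArea)
    hu=cv2.approxPolyDP(cv2.convexHull(k),3,True)[:,0];print(n,hu.tolist());print(np.array([plane(c1,u,.024)[:2] for u in hu]).round(3).tolist())
```

```text
[110  14 106] [15 55 46]
px [[259, 79], [319, 69], [376, 105], [355, 180], [293, 183], [252, 154], [245, 126]]
[[0.5776 0.1721]
 [0.5884 0.1122]
 [0.5559 0.0532]
 [0.479  0.0706]
 [0.4741 0.1372]
 [0.5036 0.1807]
 [0.5319 0.1873]]
[[271.1460876464844, 204.03370666503906], [276.5561828613281, 180.5898895263672], [306.3539123535156, 187.46629333496094], [300.9438171386719, 210.9101104736328]]
tab [[0.449  0.1618]
 [0.4753 0.1557]
 [0.4685 0.123 ]
 [0.4421 0.1286]] sides [0.0269 0.0334 0.0271 0.034 ]
w1 [[345, 165], [347, 193], [321, 216], [300, 215], [299, 189], [321, 166]]
[[0.511, -0.261], [0.482, -0.276], [0.446, -0.258], [0.438, -0.235], [0.466, -0.223], [0.5, -0.237]]
w2 [[639, 158], [639, 210], [611, 221], [597, 217], [593, 195], [611, 167]]
[[0.509, -0.251], [0.449, -0.266], [0.435, -0.236], [0.44, -0.219], [0.465, -0.208], [0.498, -0.221]]
```

Run:
```python
from h import *
c=np.load("w2.npy",allow_pickle=True).item()
P=np.array([plane(c,u,.05)[:2] for u in [(245,49),(389,85),(360,198),(225,167)]]);D=np.roll(P,-1,0)-P
print(P.round(4),np.linalg.norm(D,axis=1).round(4),np.degrees(np.arctan2(D[:,1],D[:,0])).round(1))
ctr=P.mean(0)
for yaw in(-12,-13):
    e=np.array([np.cos(np.radians(yaw)),np.sin(np.radians(yaw))]);print(yaw,"grip from centre",(ctr-.08*e).round(4),"centre",ctr.round(4))
delta([.4555,.1425,.12],down(np.radians(-90-12.5)))
```

```text
[[0.6047 0.1854]
 [0.5753 0.0414]
 [0.4596 0.0641]
 [0.4893 0.2098]] [0.147  0.1179 0.1486 0.118 ] [-101.5  168.9   78.5  -11.9]
-12 grip from centre [0.454  0.1418] centre [0.5322 0.1252]
-13 grip from centre [0.4543 0.1432] centre [0.5322 0.1252]
slide [-0.01  -0.115  0.586]
dr [0.   0.   2.04]
```

```bash
python3 -m pendant '{"slide":[[-0.013,-0.115,0],[0,0,0.1],[0,0,0.14],[0,0,0.14],[0,0,0.14],[0,0,0.14],[0,0,0.06],[0,0,0]],"dr":[[0,0,0],[0,0,1],[0,0,0.96],[0,0,0],[0,0,0],[0,0,0],[0,0,0],[0,0,0]],"claw":[0.7,0.7,0.7,0.7,0.7,0.7,0.7,0.7]}'
python3 - <<'E'
from h import *
delta([.4545,.1425,.027],down(np.radians(-102)));s,x,r=state();print(s["joints"].round(2))
e=r.as_matrix();print(e.round(3))
E
```

```text
clock: 3.3
position: [0.4529, 0.1417, 0.0774]
ee_rot: [3.122, -0.329, -0.007]
force: [0.7, -0.3, -0.3]
width: 0.697
gripper_force: 0.0
slide [ 0.005 -0.004  0.168]
dr [ 0.02  0.04 -0.  ]
[-0.15  0.42 -0.34  2.07  0.22  0.69 -2.41]
[[ 0.978 -0.208 -0.005]
 [-0.208 -0.978 -0.002]
 [-0.004  0.003 -1.   ]]
```

```bash
python3 -m pendant '{"slide":[[0.005,-0.004,0.08],[0,0,0.088],[0,0,0],[0,0,0],[0,0,0],[0,0,0],[0,0,0],[0,0,0]],"dr":[[0,0,0],[0,0,0],[0,0,0],[0,0,0],[0,0,0],[0,0,0],[0,0,0],[0,0,0]],"claw":[0.7,0.7,0.7,0.2,0.2,0.2,0.2,0.2]}' 15
python3 - <<'E'
import numpy as np
p=.036+.094*np.arange(21);print(np.c_[np.diff(-.14*np.cos(p)),-np.diff(.14*np.sin(p))].__truediv__(.3).round(4).tolist())
E
```

```text
clock: 4.1
position: [0.4567, 0.1418, 0.0302]
ee_rot: [3.122, -0.333, 0.001]
force: [-1.3, -6.1, 8.5]
width: 0.391
gripper_force: 15.0
[[0.0036, -0.0437], [0.0077, -0.0432], [0.0117, -0.0423], [0.0157, -0.041], [0.0194, -0.0393], [0.023, -0.0373], [0.0264, -0.035], [0.0296, -0.0324], [0.0325, -0.0294], [0.0351, -0.0263], [0.0374, -0.0228], [0.0394, -0.0192], [0.041, -0.0154], [0.0423, -0.0115], [0.0432, -0.0075], [0.0437, -0.0034], [0.0438, 0.0007], [0.0436, 0.0048], [0.0429, 0.0089], [0.0419, 0.0129]]
```

```bash
python3 -m pendant '{"slide":[[0.004,0,-0.044],[0.008,0,-0.043],[0.012,0,-0.042],[0.016,0,-0.041],[0.019,0,-0.039],[0.023,0,-0.037],[0.026,0,-0.035],[0.03,0,-0.032]],"dr":[[0,0,0],[0,0,0],[0,0,0],[0,0,0],[0,0,0],[0,0,0],[0,0,0],[0,0,0]],"claw":[0.2,0.2,0.2,0.2,0.2,0.2,0.2,0.2]}'
```

```text
clock: 4.9
position: [0.4961, 0.1332, 0.1236]
ee_rot: [3.122, -0.332, -0.003]
force: [-0.8, -5.6, -2.7]
width: 0.389
gripper_force: 15.0
```

```bash
python3 -m pendant '{"slide":[[0.033,0,-0.029],[0.035,0,-0.026],[0.037,0,-0.023],[0.039,0,-0.019],[0.041,0,-0.015],[0.042,0,-0.012],[0.043,0,-0.008],[0.044,0,-0.003]],"dr":[[0,0,0],[0,0,0],[0,0,0],[0,0,0],[0,0,0],[0,0,0],[0,0,0],[0,0,0]],"claw":[0.2,0.2,0.2,0.2,0.2,0.2,0.2,0.2]}'
python3 -m pendant '{"slide":[[0.044,0,0.001],[0.043,0,0.005],[0.043,0,0.009],[0.042,0,0.013],[0,0,0],[0,0,0]],"dr":[[0,0,0],[0,0,0],[0,0,0],[0,0,0],[0,0,0],[0,0,0]],"claw":[0.2,0.2,0.2,0.2,0.2,0.2]}'
python3 - <<'E'
from h import *
s,x,r=state();print(s["joints"].round(2))
a=arm.get_image("side")[150:330,180:420,::-1];b=arm.get_image("scene")[180:330,270:470,::-1]
cv2.imwrite("pics/o1.png",np.hstack([cv2.resize(a,(400,300)),cv2.resize(b,(400,300))]))
E
```

```text
clock: 5.7
position: [0.5889, 0.1131, 0.1641]
ee_rot: [3.121, -0.333, -0.002]
force: [-2.1, -5.1, -0.8]
width: 0.39
gripper_force: 15.0
clock: 6.3
position: [0.6401, 0.102, 0.1558]
ee_rot: [3.122, -0.334, 0.002]
force: [0.4, -7.3, 1.7]
width: 0.388
gripper_force: 15.0
[-0.04  0.56 -0.31  1.58  0.19  1.04 -2.19]
```

View pics/o1.png

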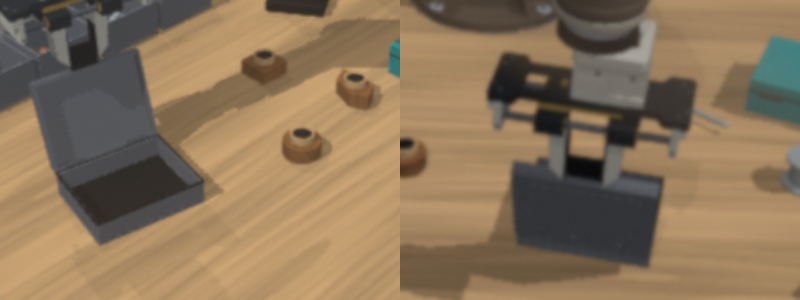

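The lid stands open at about 1.9 rad and the fingers still hold the tab. I let go and lift.

```bash
python3 -m pendant '{"slide":[[0,0,0],[0,0,0],[0,0,0],[0,0,-0.1],[0,0,-0.15],[0,0,-0.15]],"dr":[[0,0,0],[0,0,0],[0,0,0],[0,0,0],[0,0,0],[0,0,0]],"claw":[0.75,0.75,0.75,0.75,0.75,0.75]}'
python3 - <<'E'
from h import *
delta([.46,-.245,.25],down(np.radians(-112)))
E
```

```text
clock: 7.0
position: [0.6387, 0.1048, 0.2763]
ee_rot: [-3.124, 0.33, 0.002]
force: [2.1, 0.3, -0.5]
width: 0.746
gripper_force: 0.0
slide [-0.339  1.265  0.088]
dr [0.   0.01 1.44]
```

```bash
python3 -m pendant '{"slide":[[-0.038,0.141,0.01],[-0.038,0.141,0.01],[-0.038,0.141,0.01],[-0.038,0.141,0.01],[-0.038,0.141,0.01],[-0.038,0.141,0.01],[-0.038,0.141,0.01],[-0.038,0.141,0.01],[-0.038,0.141,0.01],[0,0,0]],"dr":[[0,0,0],[0,0,0],[0,0,0],[0,0,0],[0,0,0],[0,0,0],[0,0,0],[0,0,0],[0,0,0.7],[0,0,0.7]],"claw":[0.8,0.8,0.8,0.8,0.8,0.8,0.8,0.8,0.8,0.8]}'
python3 -m pendant '{"slide":[[0,0,0],[0,0,0],[0,0,0]],"dr":[[0,0,0],[0,0,0],[0,0,0]],"claw":[0.8,0.8,0.8]}'
python3 - <<'E'
from h import *
c=arm.calibration("wrist");s,x,r=state();g=arm.get_image("wrist")[:,:,::-1].copy()
np.save("w3.npy",c,allow_pickle=True);print(s["joints"].round(2),x)
u=proj(c,[.474,-.248,.024]);print(u)
h=cv2.cvtColor(g,cv2.COLOR_BGR2HSV);m=cv2.inRange(h,(9,125,50),(19,255,150));mm=0*m
a,b=u.astype(int);sl=np.s_[max(b-75,0):b+75,a-75:a+75];mm[sl]=m[sl]
k=max(cv2.findContours(cv2.morphologyEx(mm,3,np.ones((7,7))),0,2)[0],key=cv2.contourArea)
hu=cv2.approxPolyDP(cv2.convexHull(k),3,True)[:,0];P=np.array([plane(c,v,.024)[:2] for v in hu]);print(hu.tolist());print(P.round(4).tolist())
# black cone -> collar top ring centre
cv2.drawContours(g,[k],-1,(0,255,0),1);cv2.imwrite("pics/w3.png",g)
E
```

```text
clock: 8.0
position: [0.4555, -0.2524, 0.248]
ee_rot: [3.079, -0.61, -0.002]
force: [-0.4, 0.7, -0.2]
width: 0.797
gripper_force: 0.0
clock: 8.3
position: [0.46, -0.2449, 0.2484]
ee_rot: [-3.086, 0.585, -0.001]
force: [-0.6, 0.2, -0.3]
width: 0.797
gripper_force: 0.0
[ 0.54  0.26 -0.19  1.78  0.05  1.11 -1.61] [ 0.45996914 -0.2449468   0.24844429]
[317.40242721 186.90682794]
[[322, 148], [341, 168], [338, 209], [319, 223], [302, 205], [303, 165]]
[[0.5085, -0.2666], [0.4831, -0.2772], [0.4447, -0.2594], [0.438, -0.2355], [0.4624, -0.2262], [0.4999, -0.2427]]
```

View pics/w3.png

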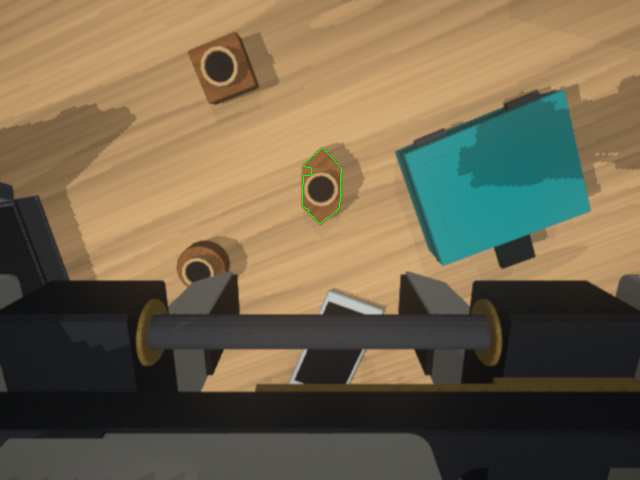

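The six-sided speaker's outline fits a hexagon centred at (321,187), with its long axis nearly vertical in the image. Its sizes check out at 77–80 by 38–40 mm.

Run:
```python
from h import *
c=arm.calibration("wrist");print(plane(c,(321,189),.034))
delta([.4733,-.2512,.006],down(np.radians(-114)))
```

```text
[ 0.47201427 -0.25132672  0.034     ]
slide [0.049 0.003 0.808]
dr [-0.   -0.    0.36]
```

```bash
python3 -m pendant '{"slide":[[0.047,0.003,0.08],[0,0,0.14],[0,0,0.14],[0,0,0.14],[0,0,0.12],[0,0,0.08],[0,0,0.04],[0,0,0]],"dr":[[0,0,0.36],[0,0,0],[0,0,0],[0,0,0],[0,0,0],[0,0,0],[0,0,0],[0,0,0]],"claw":[0.65,0.65,0.65,0.65,0.65,0.65,0.65,0.65]}'
python3 - <<'E'
from h import *
delta([.4733,-.2512,.006],down(np.radians(-114)))
E
```

```text
clock: 9.15
position: [0.4715, -0.2515, 0.0252]
ee_rot: [-3.072, 0.656, 0.004]
force: [-0.4, -0.1, 0.4]
width: 0.648
gripper_force: 0.0
slide [ 0.005 -0.003  0.064]
dr [-0.    0.02 -0.02]
```

```bash
python3 -m pendant '{"slide":[[0.004,-0.002,0.03],[0,0,0.02],[0,0,0.014],[0,0,0],[0,0,0],[0,0,0],[0,0,0],[0,0,0],[0,0,0]],"dr":[[0,0,0],[0,0,0],[0,0,0],[0,0,0],[0,0,0],[0,0,0],[0,0,0],[0,0,0],[0,0,0]],"claw":[0.65,0.65,0.65,0.65,0.2,0.2,0.2,0.2,0.2]}' 20
```

```text
clock: 10.05
position: [0.4734, -0.2525, 0.0074]
ee_rot: [3.072, -0.659, 0.001]
force: [-1.0, -0.1, 3.1]
width: 0.436
gripper_force: 19.9
```

```bash
python3 -m pendant '{"slide":[[0,0,-0.05],[0,0,-0.1],[0,0,-0.1],[0,0,-0.1],[0,0,-0.05],[0,0,0],[0,0,0]],"dr":[[0,0,0],[0,0,0],[0,0,0],[0,0,-0.6],[0,0,-0.6],[0,0,-0.55],[0,0,0]],"claw":[0.2,0.2,0.2,0.2,0.2,0.2,0.2]}'
python3 - <<'E'
from h import *
delta([.5263,.1264,.1],down(np.radians(-102)))
E
```

```text
clock: 10.75
position: [0.4733, -0.2525, 0.1275]
ee_rot: [3.124, -0.332, 0.001]
force: [-0.5, -0.0, -1.6]
width: 0.437
gripper_force: 19.9
slide [-0.093 -1.272  0.091]
dr [ 0.   -0.01 -0.02]
```

```bash
python3 -m pendant '{"slide":[[-0.01,-0.1,0],[-0.01,-0.14,0],[-0.01,-0.14,0],[-0.01,-0.14,0],[-0.01,-0.14,0],[-0.01,-0.14,0],[-0.01,-0.14,0],[-0.01,-0.14,0],[-0.01,-0.12,0],[-0.003,-0.072,0]],"dr":[[0,0,0],[0,0,0],[0,0,0],[0,0,0],[0,0,0],[0,0,0],[0,0,0],[0,0,0],[0,0,0],[0,0,0]],"claw":[0.2,0.2,0.2,0.2,0.2,0.2,0.2,0.2,0.2,0.2]}'
python3 -m pendant '{"slide":[[0,0,0],[0,0,0]],"dr":[[0,0,0],[0,0,0]],"claw":[0.2,0.2]}'
python3 - <<'E'
from h import *
c=arm.calibration("wrist")
delta([.5263,.1264,.02],down(np.radians(-102)))
g=arm.get_image("wrist")[:,:,::-1];a=arm.get_image("side")[130:330,160:430,::-1]
cv2.imwrite("pics/p1.png",np.hstack([cv2.resize(g,(450,338)),cv2.resize(a,(350,338))]))
E
```

```text
clock: 11.75
position: [0.5259, 0.1302, 0.1265]
ee_rot: [-3.123, 0.331, 0.002]
force: [-0.0, -0.4, -2.3]
width: 0.434
gripper_force: 19.9
clock: 11.95
position: [0.5259, 0.1265, 0.1263]
ee_rot: [3.123, -0.334, -0.002]
force: [-0.8, -0.3, -0.8]
width: 0.433
gripper_force: 19.9
slide [ 0.002 -0.     0.354]
dr [ 0.01  0.01 -0.03]
```

View pics/p1.png

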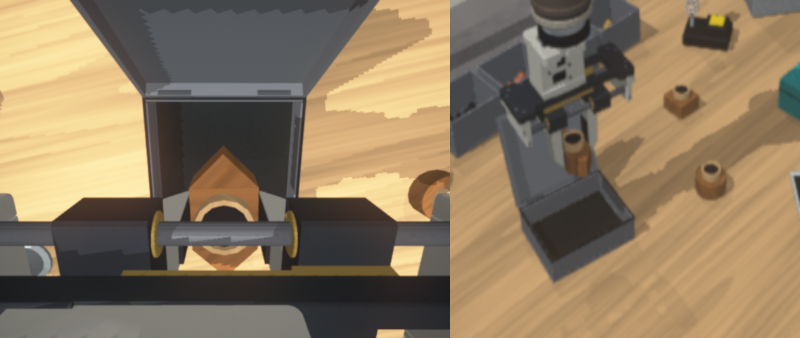

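The speaker is level in the grip, centred over the open tray and lined up with it. The lid is leaning open.

```bash
python3 -m pendant '{"slide":[[0.002,0,0.05],[0,0,0.08],[0,0,0.08],[0,0,0.07],[0,0,0.04],[0,0,0.02],[0,0,0.01],[0,0,0],[0,0,0]],"dr":[[0,0,0],[0,0,0],[0,0,0],[0,0,0],[0,0,0],[0,0,0],[0,0,0],[0,0,0],[0,0,0]],"claw":[0.2,0.2,0.2,0.2,0.2,0.2,0.2,0.2,0.2]}'
```

```text
clock: 12.95
position: [0.5277, 0.1265, 0.0229]
ee_rot: [-3.123, 0.334, -0.002]
force: [0.6, 0.2, -1.9]
width: 0.433
gripper_force: 19.9
```

```bash
python3 -m pendant '{"slide":[[0,0,0.01],[0,0,0.01],[0,0,0.007],[0,0,0.005],[0,0,0],[0,0,0]],"dr":[[0,0,0],[0,0,0],[0,0,0],[0,0,0],[0,0,0],[0,0,0]],"claw":[0.2,0.2,0.2,0.2,0.2,0.2]}'
```

```text
clock: 13.55
position: [0.5271, 0.1264, 0.0124]
ee_rot: [3.124, -0.334, -0.0]
force: [0.7, 0.8, -1.1]
width: 0.435
gripper_force: 19.9
```

```bash
python3 -m pendant '{"slide":[[0,0,0.003],[0,0,0.002],[0,0,0]],"dr":[[0,0,0],[0,0,0],[0,0,0]],"claw":[0.2,0.2,0.2]}'
```

```text
clock: 13.85
position: [0.5273, 0.1264, 0.0114]
ee_rot: [3.124, -0.333, 0.001]
force: [-2.0, -0.5, 4.0]
width: 0.434
gripper_force: 19.9
```

Contact shows as 4 N upward at the expected height. I release and lift.

```bash
python3 -m pendant '{"slide":[[0,0,0],[0,0,0],[0,0,0],[0,0,-0.03],[0,0,-0.06],[0,0,-0.1],[0,0,-0.12],[0,0,-0.14],[0,0,-0.14],[0,0,-0.14]],"dr":[[0,0,0],[0,0,0],[0,0,0],[0,0,0],[0,0,0],[0,0,0],[0,0,0],[0,0,0],[0,0,0],[0,0,0]],"claw":[0.6,0.6,0.6,0.6,0.6,0.6,0.6,0.6,0.6,0.6]}'
python3 -m pendant '{"slide":[[0,0,-0.14],[0,0,-0.05],[0,0,0],[0,0,0]],"dr":[[0,0,0],[0,0,0],[0,0,0],[0,0,0]],"claw":[0.7,0.7,0.7,0.7]}'
python3 - <<'E'
from h import *
c=arm.calibration("wrist");s,x,r=state();np.save("w4.npy",c,allow_pickle=True)
g=arm.get_image("wrist")[:,:,::-1];cv2.imwrite("pics/w4.png",g);print(x)
e=np.array([np.cos(np.radians(-12)),np.sin(np.radians(-12))])
for th in (1.88,2.0):
    ph=th+.0357;h=np.array([.5322,.1252])+.06*e;p=h-.14*np.cos(ph)*e;pt=[*p,.034+.14*np.sin(ph)]
    print(th,np.round(pt,4),"px",proj(c,pt));
E
```

```text
clock: 14.85
position: [0.5267, 0.1264, 0.2325]
ee_rot: [-3.124, 0.333, -0.001]
force: [1.3, 0.2, -0.4]
width: 0.6
gripper_force: 0.0
clock: 15.25
position: [0.5268, 0.1263, 0.2871]
ee_rot: [3.124, -0.333, 0.0]
force: [-0.2, -1.5, -0.1]
width: 0.699
gripper_force: 0.0
[0.5268358  0.12632211 0.28712269]
1.88 [0.6372 0.1029 0.1658] px [319.3674852   66.88168171]
2.0 [0.6523 0.0997 0.1591] px [319.25975574  44.33274868]
```

View pics/w4.png

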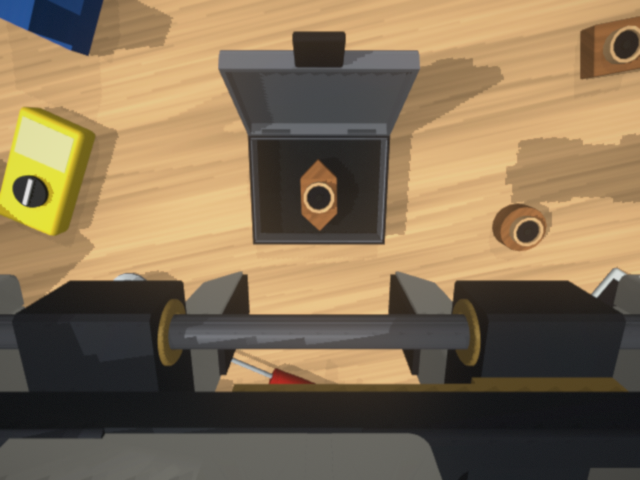

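The speaker stands upright in the tray at (319,196) and the lid is open, with its tab at (319,49) where predicted. I take the tab again to close.

```bash
python3 -m pendant '{"slide":[[0.1,0,0],[0.14,0,0],[0.14,0,0],[0.048,0,0],[0,0,0.1],[0,0,0.14],[0,0,0.12],[0,0,0.06],[0,0,0],[0,0,0]],"dr":[[0,0,0],[0,0,0],[0,0,0],[0,0,0],[0,0,0],[0,0,0],[0,0,0],[0,0,0],[0,0,0],[0,0,0]],"claw":[0.7,0.7,0.7,0.7,0.7,0.7,0.7,0.7,0.7,0.7]}'
python3 - <<'E'
from h import *
delta([.6523,.0997,.149],down(np.radians(-102)))
p=2.036-.1*np.arange(20);print((np.c_[np.diff(-.14*np.cos(p)),-np.diff(.14*np.sin(p))]/.3).round(3).tolist())
E
```

```text
clock: 16.3
position: [0.6522, 0.0993, 0.1605]
ee_rot: [3.123, -0.333, -0.003]
force: [0.2, -0.6, 0.2]
width: 0.7
gripper_force: 0.0
slide [-0.    -0.001  0.038]
dr [ 0.    0.01 -0.03]
[[-0.043, -0.019], [-0.044, -0.014], [-0.046, -0.01], [-0.046, -0.005], [-0.047, -0.001], [-0.046, 0.004], [-0.046, 0.009], [-0.045, 0.013], [-0.043, 0.018], [-0.041, 0.022], [-0.039, 0.026], [-0.036, 0.03], [-0.033, 0.033], [-0.03, 0.036], [-0.026, 0.039], [-0.022, 0.041], [-0.018, 0.043], [-0.013, 0.045], [-0.009, 0.046]]
```

```bash
python3 -m pendant '{"slide":[[0,0,0.035],[0,0,0],[0,0,0],[0,0,0],[0,0,0],[0,0,0]],"dr":[[0,0,0],[0,0,0],[0,0,0],[0,0,0],[0,0,0],[0,0,0]],"claw":[0.7,0.2,0.2,0.2,0.2,0.2]}' 15
```

```text
clock: 16.9
position: [0.6529, 0.0991, 0.151]
ee_rot: [3.124, -0.334, 0.001]
force: [0.4, -0.7, 2.1]
width: 0.388
gripper_force: 15.0
```

```bash
python3 -m pendant '{"slide":[[-0.043,0,-0.019],[-0.044,0,-0.014],[-0.046,0,-0.01],[-0.046,0,-0.005],[-0.047,0,-0.001],[-0.046,0,0.004],[-0.046,0,0.009],[-0.045,0,0.013],[-0.043,0,0.018],[-0.041,0,0.022]],"dr":[[0,0,0],[0,0,0],[0,0,0],[0,0,0],[0,0,0],[0,0,0],[0,0,0],[0,0,0],[0,0,0],[0,0,0]],"claw":[0.2,0.2,0.2,0.2,0.2,0.2,0.2,0.2,0.2,0.2]}'
```

```text
clock: 17.9
position: [0.5202, 0.1279, 0.1461]
ee_rot: [3.124, -0.333, 0.001]
force: [0.5, -0.0, 0.9]
width: 0.389
gripper_force: 15.0
```

```bash
python3 -m pendant '{"slide":[[-0.039,0,0.026],[-0.036,0,0.03],[-0.033,0,0.033],[-0.03,0,0.036],[-0.026,0,0.039],[-0.022,0,0.041],[-0.018,0,0.043],[-0.013,0,0.045],[-0.009,0,0.043],[-0.003,0,0.03]],"dr":[[0,0,0],[0,0,0],[0,0,0],[0,0,0],[0,0,0],[0,0,0],[0,0,0],[0,0,0],[0,0,0],[0,0,0]],"claw":[0.2,0.2,0.2,0.2,0.2,0.2,0.2,0.2,0.2,0.2]}'
python3 -m pendant '{"slide":[[0,0,0.012],[0,0,0.004],[0,0,0]],"dr":[[0,0,0],[0,0,0],[0,0,0]],"claw":[0.2,0.2,0.2]}'
```

```text
clock: 18.9
position: [0.453, 0.1424, 0.0354]
ee_rot: [3.124, -0.332, -0.001]
force: [-1.9, 2.4, 0.0]
width: 0.39
gripper_force: 15.0
clock: 19.2
position: [0.4528, 0.1425, 0.0307]
ee_rot: [3.124, -0.332, -0.004]
force: [-6.6, 3.4, 0.3]
width: 0.393
gripper_force: 15.0
```

```bash
python3 -m pendant '{"slide":[[0,0,0],[0,0,0],[0,0,0],[-0.02,0,-0.03],[-0.03,0,-0.1],[-0.03,0,-0.14],[-0.03,0,-0.14],[-0.03,0,-0.14],[-0.03,0,-0.14],[0,0,-0.1]],"dr":[[0,0,0],[0,0,0],[0,0,0],[0,0,0],[0,0,0],[0,0,0],[0,0,0],[0,0,0],[0,0,0],[0,0,0]],"claw":[0.7,0.7,0.7,0.7,0.7,0.7,0.7,0.7,0.7,0.7]}'
python3 -m pendant '{"slide":[[0,0,0],[0,0,0],[0,0,0],[0,0,0],[0,0,0],[0,0,0],[0,0,0],[0,0,0],[0,0,0],[0,0,0]],"dr":[[0,0,0],[0,0,0],[0,0,0],[0,0,0],[0,0,0],[0,0,0],[0,0,0],[0,0,0],[0,0,0],[0,0,0]],"claw":[0.7,0.7,0.7,0.7,0.7,0.7,0.7,0.7,0.7,0.7]}'
python3 - <<'E'
from h import *
g=arm.get_image("wrist")[:,:,::-1];a=arm.get_image("side")[180:320,190:360,::-1]
cv2.imwrite("pics/f.png",np.hstack([cv2.resize(g,(400,300)),cv2.resize(a,(364,300))]))
E
```

```text
clock: 20.2
position: [0.4033, 0.1535, 0.2713]
ee_rot: [-3.123, 0.331, -0.004]
force: [1.2, 1.3, -1.0]
width: 0.697
gripper_force: 0.0
clock: 21.2
position: [0.4046, 0.1528, 0.2678]
ee_rot: [3.124, -0.333, -0.0]
force: [-0.6, 0.8, 0.2]
width: 0.704
gripper_force: 0.0
```

View pics/f.png

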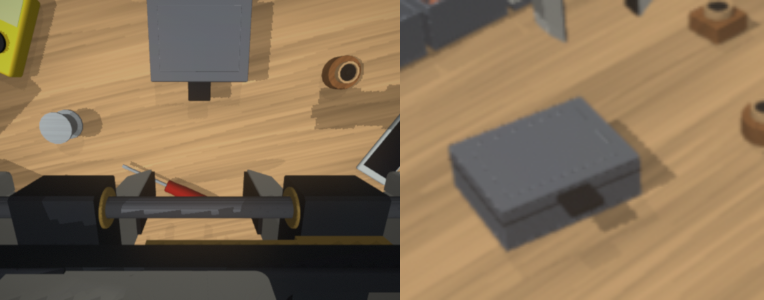

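The case is fully shut, with the lid flush and its tab at the front, and the arm is clear. I hand in.

```bash
python3 -c "
from cell import arm
print(arm.sign_off())"
```

```text
the job is handed in; nothing more can be done
None
```

The six-sided speaker is packed upright in the grey case, the lid is fully shut over it, and the job was handed in at about 21 s of the 72 s allowed.

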